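Reset the tripped breaker and run the extractor

ROBOT

A 6-joint arm with a two-finger parallel gripper is mounted at the origin on a cart in front of the work surface, level with it; the furniture and walls round the work are solid. World frame = base frame: x ahead of the robot, y to its left, z up, the work surface at z = 0. Lengths are in m, angles in rad, forces in N, time in s.
With the tool pointing down it reaches from about 0.375 to 0.9 m from the base axis. Payload 3.1 kg.
Tool frame: the origin (TCP) lies between the finger pads; the fingertips stand robot.finger_overhang ahead of it and the grasp point (between the pads) lies 3 mm ahead of it (robot.finger_overhang is the distance from the TCP to the fingertips, in m); z points along the fingers, y is the line along which they close (so a half turn about z gives the same grasp; the last joint's range is limited). The gripper opens to 87 mm and grips with 3 to 60 N. Pads are 19 mm wide; open, the fingers measure 117 mm over their backs; the gripper's body (75 mm by 190 mm) begins 51 mm behind the grasp point.
Start: joints at [-1.452, 0.527, 1.433, -0, 1.181, -0.178], TCP at [0.183, -0.597, 0.216] pointing down, gripper open.
Joint ranges: [-3.08, 3.08], [-0.75, 2.2], [0.22, 2.44], [-1.43, 4.57], [0, 2.65], [-2.85, 2.85]. Speed limits (rad/s): [2.79, 2.79, 3.14, 3.14, 3.14, 3.14].

INTERFACE

Orientations are given as a unit quaternion [x, y, z, w].
In Python, from rig import get_obs, vision, hand_in, nets, robot gives the robot as it stands.
- The arm moves only by the tool apply_moves, never from a script. Its argument "series" is a list of rows, each an object with "offset": the shift along the world's x, y, z in cm, a list of three; "rot": the turn, a rotation vector about the world's x, y, z in degrees, a list of three. A call has 1 to 20 rows; each row is the pose to reach, as a shift and turn from the pose commanded when the call began; what a row does not reach only later rows make up. A row lasts 1/10 s, in which the tool goes at most 50 mm and 8.59 degrees, less where a joint would pass 70% of its speed; a pose out of reach is approached as far as the arm can. A call with a gripper value outside its range is refused whole. "hand" is the opening, from 0 (shut) to 1 (fully open), set as the call begins (left out, the last holds). The fingers move at their own pace and stop on an object; "newtons" is the grip in N (left out, the last holds). Time passes only in rows, so rows that repeat a pose let the fingers close. It gives the time, the measured TCP pose, the force, the opening and the grip force at its end, in the units of the state.
- get_obs(): the state, without advancing time (a new reading comes with each control period).
- vision.camera(name): name is "side" or "top"; returns the picture (384x512x3 uint8, red, green, blue); there is no depth.
- vision.calibration(name): a dict with "K" (3x3 intrinsics, pixels), "k1" (the pictures are not rectified: a ray, as slopes to the right and down, at radius r is drawn at 1 + k1 r^2 times it, then the intrinsics apply), "R" (3x3) and "t" (3): a world point X has camera coordinates R X + t. Camera axes: x right, y down, z forward; pixel columns grow to the right and rows downward; lengths in m; the calibration is good to about 2 mm. A picture is of the moment at which its call begins. calibration takes no time and is no camera call.
- hand_in(): hands the job in; it is judged then, once.
Trained networks look in the newest picture that a camera, given by its name, has taken for a name from the list of things; names that differ only in an ending like _2 or _b are one class to them, and where a whole thing is asked for, a point or a joint stands for the part that bears it (a point fixed in the world has none). Each returns a list of dicts, best first, with "conf" (0 to 1); they miss things now and then, are a little off and sometimes report something else, mostly with a low value. They report only what shows in the picture. A call takes as long as a camera call.
- nets.search_frame(camera, query): "centre" ([x, y, z] in m, in world coordinates, good to about 4 mm: the middle of the surface that is visible of it).
- nets.spot_point(camera, query): "centre" ([x, y, z] in m, in world coordinates, good to about 4 mm: a listed point, or the origin of a listed thing).
The state is a dict: "time": time; "q": joint angles; "joint_velocities": joint speeds; "joint_torque": joint torques, N m; "position": TCP position; "tool_rot": TCP orientation; "ft_force": force on the tool from outside, world axes, zero at the start; "moment": the same for the moment, N m; "grip_width": finger opening in m; "grip_force": force on a finger pad.
Only numpy, scipy, OpenCV 4.12 (cv2) and the standard library are available. Lean on these libraries where they do the work, as an engineer would, in place of code of your own. Each camera call takes 0.05 s, during which the arm holds its last target. There are 200 camera calls.

TASK

The dust extractor has tripped. On the three grey switch boxes, first push the popped-out breaker plunger fully home, then tip the long isolator rocker fully over by pressing down its raised end, then press the square run key fully down and keep it pressed with the fingertips: the program finishes while still holding the key down. Never press the mushroom-shaped stop beside the key, do not work the controls out of order, and leave the loose things on the bench where they lie.

Things in the scene. Friction and masses are not known exactly. Their poses are not given: they have to be found in the camera images.
- breaker_box: Breaker box: grey, 115x62x45 mm, two like round black plungers 27 mm across on top, in steel collars 38 mm across, 2 mm high. The one at x=+30 mm, y=0 has popped out: top about 15 mm above the box top. The one at x=-30 mm is home already and fixed, 5 mm above the box top. Fixed; origin: centre of its underside, z up, x along its length.
- plunger_top (a point): Centre of the top face of the popped-out breaker plunger; moves with it.
- breaker_plunger (a joint): How far the popped plunger has been pushed in, straight down: 0 fully out (it starts at 0 to 0.0015) to 0.010 m fully home. Friction of about 2.5 N; it stays where it is left.
- isolator_box: Isolator box: grey, 112x68x45 mm, one long black rocker (74 mm along x, 38 mm wide) on top, turning about the box's y axis at its centre, 51 mm above the bench. Off: the +x half stands raised, its end about 24 mm above the box top, the -x half is level; on: the other way round. Fixed; origin: centre of its underside, z up, x along its length.
- rocker_on_end (a point): Point to press: on the upper face of the rocker's raised (+x) half, 26 mm from the pivot; moves with the rocker, from about 20 mm above the box's top when off to about 10 mm when on (about 10 mm of travel, and some 4 mm outward).
- isolator_rocker (a joint): Angle of the rocker: 0 off (+x half raised; it starts at 0 to 0.05) to 0.4 rad fully on (+x half level). Friction: about 2.5 N pressed at the point; it stays where it is left.
- run_box: Run station: grey box 132x68x45 mm with a square black key at x=+36 mm and a round mushroom-shaped stop at x=-38 mm.  Fixed; origin: centre of its underside, z up, x along its length.
- run_top (a point): Centre of the flat top of the square run key (40x40 mm, standing 14 mm above the box's top inside a thin steel frame 3 mm high); moves with the key.
- run_key (a joint): How far the run key is pressed: 0 up, 0.007 m fully down. Sprung: about 1.5 N starts it, about 4 N holds it fully down; it springs back when released.
- stop_top (a point): Centre of the top of the mushroom stop: black head 40 mm across, 25 mm above the box's top, 74 mm from the run key's centre.
- stop_head (a joint): How far the stop is pressed: 0 up, 0.006 m down; sprung like the key.
- wood_offcut: Bystander, loose, not to be moved: flat pine offcut, 44x85x19 mm, long axis y. Origin at the centre of its underside.
- elec_tape: Bystander, loose, not to be moved: small black roll of tape lying flat, 65 mm across, 19 mm high. Origin at the centre of its underside.
- sanding_block: Bystander, loose, not to be moved: brown sanding block, 62x104x30 mm. Origin at the centre of its underside.
- masking_tape: Bystander, loose, not to be moved: cream roll of tape lying flat, 101 mm across, 24 mm high. Origin at the centre of its underside.
- nail_box: Bystander, loose, not to be moved: small yellow carton, 87x53x42 mm. Origin at the centre of its underside.
- flashlight: Bystander, loose, not to be moved: black pocket torch lying down, 38x125x38 mm, long axis y. Origin at the centre of its underside.

How it is judged:
On the way, in this order (a step that is already met when the one before it is completed fails the run):
1. the popped breaker plunger is pushed home (value of joint breaker_plunger above 0.008 m), for 0.1 s.
2. the isolator rocker is tipped fully on (value of joint isolator_rocker above 0.33 rad), for 0.1 s.
3. the run key is pressed down with the fingers (value of joint run_key above 0.005 m and contact force between the fingers and run_box above 1 N), for 0.1 s.
At the end, for the whole second after the job is handed in: The breaker plunger is in by more than 8 of its 10 mm, the rocker is past 0.33 of its 0.4 rad, and the fingers press on the run station with more than 1 N and keep the run key more than 5 of its 7 mm down; the stop is up (all of step 3 and value of joint breaker_plunger above 0.008 m and value of joint isolator_rocker above 0.33 rad and value of joint stop_head below 0.001 m); the arm keeps its last pose, push and grip.
It fails at once if the stop is pressed (more than 2 mm) (value of joint stop_head above 0.002 m).
It fails at once if the rocker is tipped before the breaker plunger is home (value of joint isolator_rocker above 0.2 rad and value of joint breaker_plunger below 0.007 m).
It fails at once if the run key is pressed before the plunger is home and the rocker on (value of joint run_key above 0.003 m and (value of joint breaker_plunger below 0.007 m or value of joint isolator_rocker below 0.3 rad)).
It fails at once if a loose bystander is shifted or lifted by more than 25 mm (distance of any of wood_offcut, elec_tape, sanding_block, masking_tape, nail_box, flashlight from where it was at the start of the episode above 0.025 m).
It also fails if it takes over 38 s, if anything falls off the work surface, if the arm or the gripper's body presses on something with over 40 N, if the wrist force passes 120 N, or if a joint passes its speed limit or range.

## Working session

There is one attempt and no reset: what is moved stays moved. The work goes in short steps, Python scripts to look and compute and a tool call to move; the robot and the scene stay as the last step left them, time stands still between calls to the robot, and variables do not carry over. Pictures are saved under pics/ and viewed, at most 10 in all, crops included, and the job is handed in when it is done.

Besides the shell and the picture viewer there is one more tool, called after "Emit:" in YAML: its name, and indented under it one key for each argument. apply_moves: Moves the arm, as the interface text tells. Its arguments: {"type":"object","properties":{"series":{"type":"array"},"hand":{"type":"number"},"newtons":{"type":"number"}},"required":["series"]}

```bash
mkdir -p pics; python3 - <<'E'
from rig import get_obs, vision, nets, robot
import cv2,numpy as np
print(robot.finger_overhang); o=get_obs(); print(o['time'],o['position'],o['tool_rot'],o['grip_width'],o['ft_force'])
ims=[]
for c in("top","side"):
    im=vision.camera(c); cv2.imwrite(f"pics/{c}0.png",im[:,:,::-1])
    for q in("plunger_top","rocker_on_end","run_top","stop_top","breaker_box","isolator_box","run_box"):
        for r in nets.spot_point(c,q)[:2]: print(c,q,np.round(r["centre"],4),round(r["conf"],2))
for q in("wood_offcut","elec_tape","sanding_block","masking_tape","nail_box","flashlight"):
    for r in nets.spot_point("top",q)[:1]: print(q,np.round(r["centre"],3),round(r["conf"],2))
E
```

```text
0.022
0.0 [ 0.18330566 -0.59672664  0.21546711] [ 9.88934587e-01  1.48348201e-01  3.13835290e-05 -1.09223205e-03] 0.08727170414946556 [-0.20480511 -0.02389155 -0.29977074]
top plunger_top [ 0.5344 -0.2101  0.0617] 0.58
top rocker_on_end [0.5899 0.0088 0.0675] 0.67
top run_top [0.4827 0.2149 0.059 ] 0.56
top stop_top [0.5579 0.2138 0.0696] 0.65
top breaker_box [ 0.5071 -0.1988 -0.0019] 0.84
top isolator_box [ 0.5683  0.0121 -0.0012] 0.74
top run_box [5.195e-01 2.162e-01 4.000e-04] 0.61
top run_box [0.569  0.0088 0.0013] 0.29
side plunger_top [ 0.5337 -0.2041  0.0564] 0.39
side rocker_on_end [0.595  0.0074 0.0661] 0.76
side rocker_on_end [ 5.079e-01 -1.931e-01 -5.000e-04] 0.65
side run_top [0.4831 0.216  0.0606] 0.43
side stop_top [0.5571 0.212  0.0696] 0.4
side breaker_box [ 0.5039 -0.1952  0.001 ] 0.96
side isolator_box [0.569  0.017  0.0012] 0.91
side run_box [ 5.176e-01  2.164e-01 -2.000e-04] 0.7
wood_offcut [0.379 0.113 0.   ] 0.8
elec_tape [ 0.382 -0.109  0.   ] 0.74
sanding_block [ 0.467  0.378 -0.001] 0.8
masking_tape [ 0.499 -0.368 -0.006] 0.67
nail_box [ 0.698 -0.325 -0.005] 0.73
flashlight [0.62  0.354 0.001] 0.57
```

View pics/top0.png

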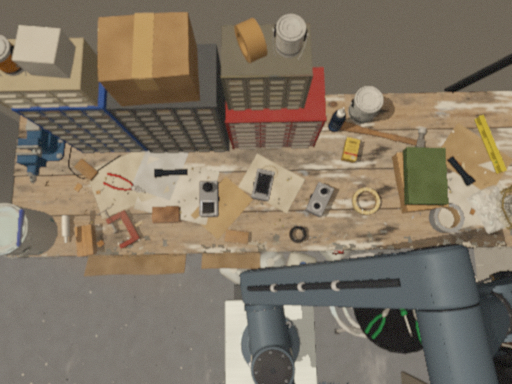

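View pics/side0.png

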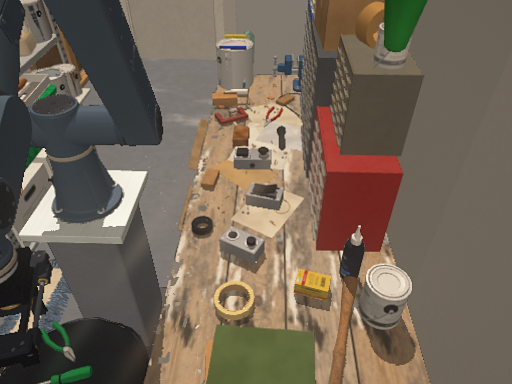

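```bash
python3 - <<'E'
import cv2,numpy as np
t=cv2.imread("pics/top0.png");s=cv2.imread("pics/side0.png")
a=cv2.resize(t[155:230,190:350],None,fx=5,fy=4.0*1.25/1,interpolation=cv2.INTER_CUBIC)[:375]
b=cv2.resize(s[140:275,205:315],None,fx=4,fy=4,interpolation=cv2.INTER_CUBIC)
cv2.imwrite("pics/ct.png",a);cv2.imwrite("pics/cs.png",b)
from rig import vision
# project net estimates
for c in("top","side"):
    k=vision.calibration(c);K,R,T=map(np.array,(k["K"],k["R"],k["t"]))
    for n,p in dict(plunger=(.534,-.2075,.060),rock=(.592,.008,.067),run=(.483,.2155,.059),stop=(.5575,.213,.070),redge=(.52,-.19,.045)).items():
        v=R@np.array(p)+T.ravel(); xy=v[:2]/v[2]; xy=xy*(1+k["k1"]*(xy@xy)); print(c,n,np.round((K@[*xy,1])[:2],1))
    print(np.round(-R.T@T.ravel(),2))
E
```

```text
top plunger [323.3 190.2]
top rock [263.8 175.4]
top run [207.  206.5]
top stop [207.4 185.7]
top redge [318.  194.8]
[0.28 0.02 1.42]
side plunger [250.7 238.7]
side rock [272.5 186.7]
side run [242. 150.]
side stop [263.1 148.3]
side redge [246.  237.6]
[ 0.58 -0.97  0.88]
```

View pics/ct.png

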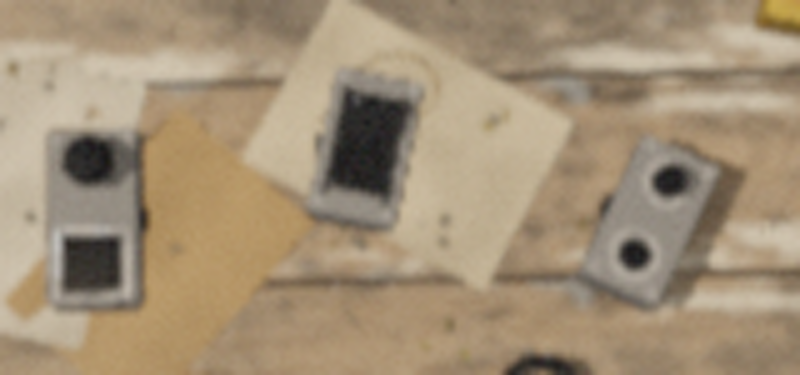

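View pics/cs.png

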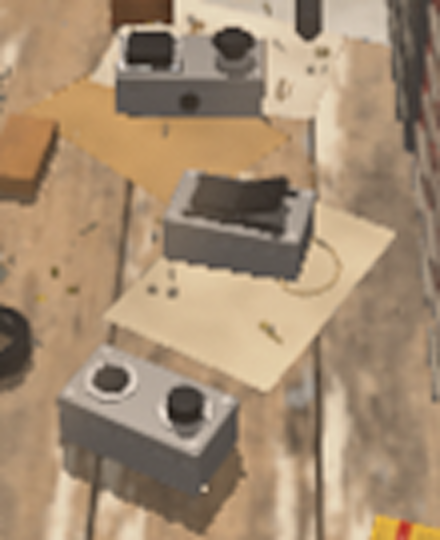

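Top crop: breaker plungers lie at (671,180) and (633,253). In the side view the one further from the robot stands proud. The rocker is at (370,140) with its far end raised, the run key at (92,263), and the stop further out at (90,160). The net results agree to within a few mm.

Emit:
apply_moves:
  hand: 0
  newtons: 20
  series:
    - {"offset":[35,38.8,-3],"rot":[0,0,0]}
    - {"offset":[35,38.8,-3],"rot":[0,0,0]}
    - {"offset":[35,38.8,-3],"rot":[0,0,0]}
    - {"offset":[35,38.8,-3],"rot":[0,0,0]}
    - {"offset":[35,38.8,-3],"rot":[0,0,0]}
    - {"offset":[35,38.8,-3],"rot":[0,0,0]}
    - {"offset":[35,38.8,-3],"rot":[0,0,0]}
    - {"offset":[35,38.8,-3],"rot":[0,0,0]}
    - {"offset":[35,38.8,-3],"rot":[0,0,0]}
    - {"offset":[35,38.8,-3],"rot":[0,0,0]}
    - {"offset":[35,38.8,-3],"rot":[0,0,0]}
    - {"offset":[35,38.8,-3],"rot":[0,0,0]}
    - {"offset":[35,38.8,-8],"rot":[0,0,0]}
    - {"offset":[35,38.8,-10],"rot":[0,0,0]}
    - {"offset":[35,38.8,-11],"rot":[0,0,0]}
    - {"offset":[35,38.8,-11],"rot":[0,0,0]}
    - {"offset":[35,38.8,-11],"rot":[0,0,0]}

```text
time: 2.8
position: [0.5339, -0.2106, 0.1073]
tool_rot: [0.989, 0.148, 0.001, 0.001]
ft_force: [0.8, -0.8, 0.7]
grip_width: 0.0004
grip_force: 0.0
```

```bash
python3 - <<'E'
from rig import vision, get_obs
import cv2
s=vision.camera("side")[:,:,::-1]
cv2.imwrite("pics/s1.png",cv2.resize(s[170:280,195:315],None,fx=5,fy=5,interpolation=cv2.INTER_CUBIC))
o=get_obs();print(o["position"],o["q"])
E
```

```text
[ 0.53419013 -0.21059597  0.10773812] [-5.70026956e-01  6.05389864e-01  1.66009048e+00 -8.22784229e-05
  8.73318932e-01  7.03731361e-01]
```

View pics/s1.png

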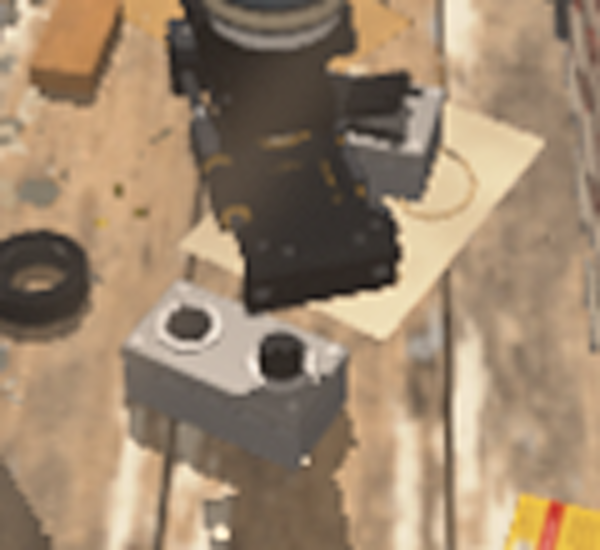

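The view is as expected: the gripper is over the popped plunger, which shows at about (251,241) in the full picture. The gripper body hides the fingertips. Next I press down.

Emit:
apply_moves:
  series:
    - {"offset":[0,0,-1],"rot":[0,0,0]}
    - {"offset":[0,0,-2],"rot":[0,0,0]}
    - {"offset":[0,0,-2.4],"rot":[0,0,0]}
    - {"offset":[0,0,-2.8],"rot":[0,0,0]}
    - {"offset":[0,0,-3.1],"rot":[0,0,0]}
    - {"offset":[0,0,-3.3],"rot":[0,0,0]}
    - {"offset":[0,0,-3.5],"rot":[0,0,0]}
    - {"offset":[0,0,-3.5],"rot":[0,0,0]}
    - {"offset":[0,0,-3.5],"rot":[0,0,0]}

```text
time: 3.75
position: [0.5335, -0.2095, 0.0715]
tool_rot: [0.989, 0.148, 0.0, 0.0]
ft_force: [-0.0, 0.7, 0.6]
grip_width: 0.0005
grip_force: 0.0
```

Emit:
apply_moves:
  series:
    - {"offset":[0,0,-0.1],"rot":[0,0,0]}
    - {"offset":[0,0,-0.2],"rot":[0,0,0]}
    - {"offset":[0,0,-0.3],"rot":[0,0,0]}
    - {"offset":[0,0,-0.3],"rot":[0,0,0]}

```text
time: 4.15
position: [0.5333, -0.2094, 0.0683]
tool_rot: [0.989, 0.148, -0.0, -0.0]
ft_force: [0.4, 0.1, 0.2]
grip_width: 0.0009
grip_force: 0.0
```

```bash
python3 - <<'E'
from rig import vision, get_obs, robot
import cv2,numpy as np
s=vision.camera("side")[:,:,::-1]; t=vision.camera("top")[:,:,::-1]
a=cv2.resize(s[190:280,205:305],None,fx=4,fy=4,interpolation=cv2.INTER_CUBIC)
b=cv2.resize(t[150:240,270:370],None,fx=4,fy=4,interpolation=cv2.INTER_CUBIC)
cv2.imwrite("pics/s2.png",np.hstack([a,b]))
o=get_obs();print(o["position"],o["ft_force"],o["moment"],robot.finger_overhang)
def proj(c,p):
    k=vision.calibration(c);K,R,T=map(np.array,(k["K"],k["R"],k["t"]))
    v=R@np.array(p)+T.ravel(); xy=v[:2]/v[2]; xy=xy*(1+k["k1"]*(xy@xy)); return np.round((K@[*xy,1])[:2],1)
p=o["position"];print(proj("side",p-[0,0,.022]),proj("side",p))
E
```

```text
[ 0.53338718 -0.20947731  0.0683933 ] [-0.53506749  0.86513758 -0.15319198] [ 0.03009221  0.03954486 -0.03089431] 0.022
[250.4 242.6] [250.4 237.1]
```

View pics/s2.png

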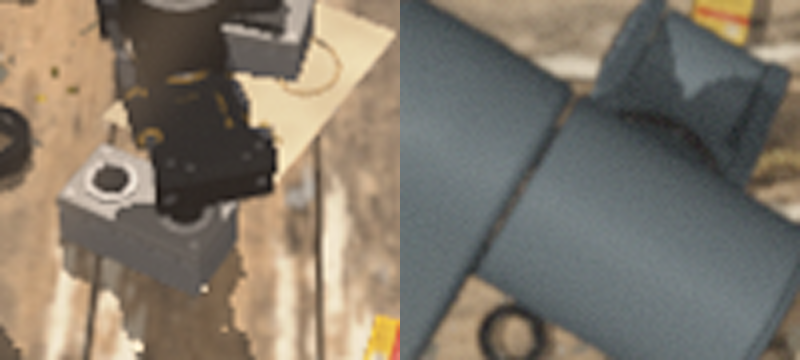

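The plunger sits under the closed tips at about (185,212) in the left crop and already looks lower. There is no stop force yet, so I keep going in small steps.

Emit:
apply_moves:
  series:
    - {"offset":[0,0,-0.1],"rot":[0,0,0]}
    - {"offset":[0,0,-0.2],"rot":[0,0,0]}
    - {"offset":[0,0,-0.3],"rot":[0,0,0]}
    - {"offset":[0,0,-0.3],"rot":[0,0,0]}

```text
time: 4.65
position: [0.5333, -0.2094, 0.0653]
tool_rot: [0.989, 0.148, -0.0, -0.0]
ft_force: [0.4, -0.4, -0.9]
grip_width: 0.0004
grip_force: 0.0
```

Emit:
apply_moves:
  series:
    - {"offset":[0,0,-0.1],"rot":[0,0,0]}
    - {"offset":[0,0,-0.2],"rot":[0,0,0]}
    - {"offset":[0,0,-0.3],"rot":[0,0,0]}
    - {"offset":[0,0,-0.4],"rot":[0,0,0]}
    - {"offset":[0,0,-0.4],"rot":[0,0,0]}

```text
time: 5.15
position: [0.5333, -0.2094, 0.0613]
tool_rot: [0.989, 0.148, -0.0, -0.0]
ft_force: [0.2, -0.3, 0.2]
grip_width: 0.0005
grip_force: 0.0
```

```bash
python3 - <<'E'
from rig import vision, get_obs, nets
import cv2,numpy as np
s=vision.camera("side")[:,:,::-1]
for q in("plunger_top","breaker_box","breaker_plunger"):
    print(q,[(np.round(r["centre"],4),round(r["conf"],2)) for r in nets.spot_point("side",q)[:2]])
cv2.imwrite("pics/s3.png",cv2.resize(s[200:275,210:300],None,fx=8,fy=8,interpolation=cv2.INTER_CUBIC))
o=get_obs();print(o["position"],o["ft_force"])
def proj(c,p):
    k=vision.calibration(c);K,R,T=map(np.array,(k["K"],k["R"],k["t"]))
    v=R@np.array(p)+T.ravel(); xy=v[:2]/v[2]; xy=xy*(1+k["k1"]*(xy@xy)); return np.round((K@[*xy,1])[:2],1)
p=o["position"];th=np.deg2rad(17);c=np.array([np.sin(th),-np.cos(th),0]);x=np.array([np.cos(th),np.sin(th),0])
for a in(.095,.0):
  for b in(-.0375,.0375): print(a,b,proj("side",p+a*c+b*x+[0,0,.048]))
print(proj("side",p-[0,0,.022]),"homeplunger",proj("side",[.5325,-.2085,.05]))
E
```

```text
plunger_top []
breaker_box [(array([ 0.5084, -0.1931,  0.002 ]), 0.65)]Traceback (most recent call last):
  File "<stdin>", line 5, in <module>
ValueError: it knows: breaker_box, elec_tape, flashlight, isolator_box, masking_tape, nail_box, plunger_top, rocker_on_end, run_box, run_top, sanding_block, stop_top, wood_offcut
```

```bash
python3 - <<'E'
from rig import vision, get_obs
import cv2,numpy as np
s=vision.camera("side")[:,:,::-1]
cv2.imwrite("pics/s3.png",cv2.resize(s[200:275,210:300],None,fx=8,fy=8,interpolation=cv2.INTER_CUBIC))
o=get_obs();print(o["position"],o["ft_force"],o["joint_torque"])
def proj(c,p):
    k=vision.calibration(c);K,R,T=map(np.array,(k["K"],k["R"],k["t"]))
    v=R@np.array(p)+T.ravel(); xy=v[:2]/v[2]; xy=xy*(1+k["k1"]*(xy@xy)); return np.round(((K@[*xy,1])[:2]-[210,200])*8)
p=o["position"];th=np.deg2rad(17);c=np.array([np.sin(th),-np.cos(th),0]);x=np.array([np.cos(th),np.sin(th),0])
for a in(.095,.0):
  for b in(-.0375,.0375): print(a,b,proj("side",p+a*c+b*x+[0,0,.048]))
print(proj("side",p-[0,0,.022]),"homeplunger",proj("side",[.5325,-.2085,.05]))
E
```

```text
[ 0.53343306 -0.20946967  0.06147467] [-0.25756089 -0.74620974 -0.56828347] [-3.35878276e-04 -4.35127473e+01 -1.07697487e+01  5.74136933e-02
 -1.99788425e-02 -4.14705164e-05]
0.095 -0.0375 [279. 449.]
0.095 0.0375 [512. 401.]
0.0 -0.0375 [212. 233.]
0.0 0.0375 [431. 191.]
[324. 354.] homeplunger [321. 332.]
```

View pics/s3.png

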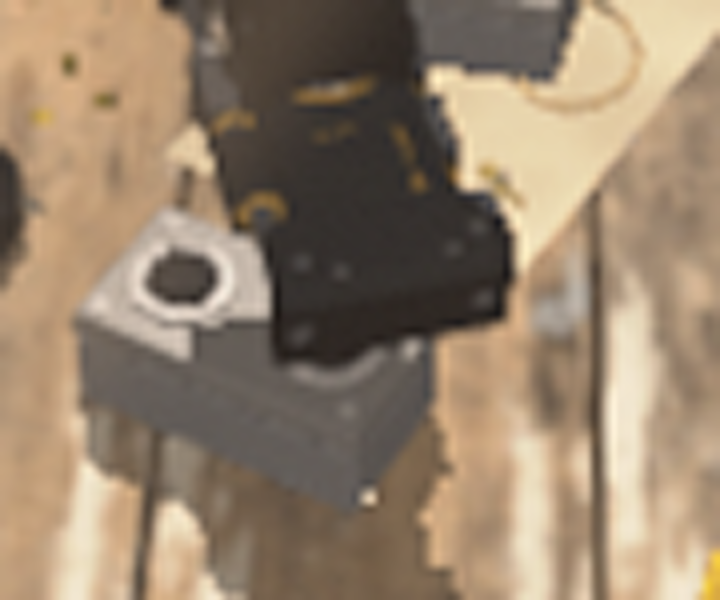

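The body edge shows at rows 320–355 of the crop, higher than the dimensions predict, so the fingertips may be higher than assumed too. I keep lowering and use force as the guide.

Emit:
apply_moves:
  series:
    - {"offset":[0,0,-0.2],"rot":[0,0,0]}
    - {"offset":[0,0,-0.4],"rot":[0,0,0]}
    - {"offset":[0,0,-0.5],"rot":[0,0,0]}
    - {"offset":[0,0,-0.5],"rot":[0,0,0]}

```text
time: 5.75
position: [0.5332, -0.2094, 0.0562]
tool_rot: [0.989, 0.148, -0.0, -0.0]
ft_force: [-0.7, 0.3, 0.2]
grip_width: 0.0006
grip_force: 0.0
```

Emit:
apply_moves:
  series:
    - {"offset":[0,0,-0.2],"rot":[0,0,0]}
    - {"offset":[0,0,-0.4],"rot":[0,0,0]}
    - {"offset":[0,0,-0.5],"rot":[0,0,0]}
    - {"offset":[0,0,-0.5],"rot":[0,0,0]}

```text
time: 6.15
position: [0.5335, -0.2095, 0.0514]
tool_rot: [0.989, 0.148, 0.0, 0.0]
ft_force: [-0.6, 0.3, 0.4]
grip_width: 0.0004
grip_force: 0.2
```

Emit:
apply_moves:
  series:
    - {"offset":[0,0,3],"rot":[0,0,0]}
    - {"offset":[0,0,5],"rot":[0,0,0]}
    - {"offset":[0,0,5.6],"rot":[0,0,0]}
    - {"offset":[0,0,5.6],"rot":[0,0,0]}

```text
time: 6.55
position: [0.5338, -0.2097, 0.1081]
tool_rot: [0.989, 0.148, 0.001, 0.001]
ft_force: [0.6, -0.3, -0.0]
grip_width: 0.0006
grip_force: 0.0
```

```bash
python3 - <<'E'
from rig import vision, get_obs, nets
import cv2,numpy as np
s=vision.camera("side")[:,:,::-1]
for q in("plunger_top","breaker_box"):
    print(q,[(np.round(r["centre"],4),round(r["conf"],2)) for r in nets.spot_point("side",q)[:2]])
o=get_obs();print(o["position"],o["time"])
old=cv2.imread("pics/s1.png")
a=cv2.resize(s[170:280,195:315],None,fx=5,fy=5,interpolation=cv2.INTER_CUBIC)
cv2.imwrite("pics/cmp.png",np.hstack([old[250:500,100:400],a[250:500,100:400]]))
E
```

```text
plunger_top [(array([ 0.5334, -0.2067,  0.0567]), 0.56)]
breaker_box [(array([ 0.5083, -0.1926,  0.0032]), 0.66)]
[ 0.53260293 -0.20898637  0.10636464] 6.7
```

View pics/cmp.png

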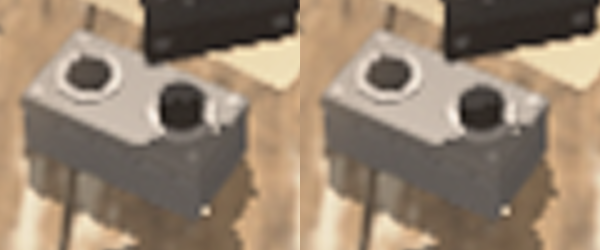

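The right half (now) shows the popped plunger's top about 8 px lower than the left half (before): roughly 90 against 82. So it has gone in part way, and the closed tips sit higher than the stated overhang. I go down again, further this time.

Emit:
apply_moves:
  series:
    - {"offset":[0,0,-3],"rot":[0,0,0]}
    - {"offset":[0,0,-5],"rot":[0,0,0]}
    - {"offset":[0,0,-5.5],"rot":[0,0,0]}
    - {"offset":[0,0,-5.7],"rot":[0,0,0]}
    - {"offset":[0,0,-5.9],"rot":[0,0,0]}
    - {"offset":[0,0,-5.9],"rot":[0,0,0]}

```text
time: 7.3
position: [0.5338, -0.2097, 0.0488]
tool_rot: [0.989, 0.148, 0.0, 0.0]
ft_force: [0.5, -0.6, 0.2]
grip_width: 0.0004
grip_force: 0.0
```

Emit:
apply_moves:
  series:
    - {"offset":[0,0,-0.1],"rot":[0,0,0]}
    - {"offset":[0,0,-0.2],"rot":[0,0,0]}
    - {"offset":[0,0,-0.3],"rot":[0,0,0]}

```text
time: 7.6
position: [0.5343, -0.21, 0.0461]
tool_rot: [0.989, 0.148, 0.001, 0.001]
ft_force: [1.4, -0.2, 3.2]
grip_width: 0.0003
grip_force: 1.2
```

Emit:
apply_moves:
  series:
    - {"offset":[0,0,-0.1],"rot":[0,0,0]}
    - {"offset":[0,0,-0.2],"rot":[0,0,0]}
    - {"offset":[0,0,-0.2],"rot":[0,0,0]}

```text
time: 7.9
position: [0.5343, -0.21, 0.0443]
tool_rot: [0.989, 0.148, 0.001, 0.001]
ft_force: [0.0, 0.3, 6.5]
grip_width: 0.0004
grip_force: 3.1
```

Emit:
apply_moves:
  series:
    - {"offset":[0,0,-0.1],"rot":[0,0,0]}
    - {"offset":[0,0,-0.2],"rot":[0,0,0]}
    - {"offset":[0,0,-0.3],"rot":[0,0,0]}
    - {"offset":[0,0,-0.3],"rot":[0,0,0]}

```text
time: 8.3
position: [0.5343, -0.21, 0.0441]
tool_rot: [0.989, 0.148, 0.001, 0.001]
ft_force: [-3.4, 1.7, 24.7]
grip_width: 0.0005
grip_force: 12.2
```

Emit:
apply_moves:
  series:
    - {"offset":[0,0,3],"rot":[0,0,0]}
    - {"offset":[0,0,6],"rot":[0,0,0]}
    - {"offset":[0,0,6.5],"rot":[0,0,0]}
    - {"offset":[0,0,6.5],"rot":[0,0,0]}

```text
time: 8.7
position: [0.5337, -0.2096, 0.1062]
tool_rot: [0.989, 0.148, 0.001, 0.001]
ft_force: [-0.0, 0.0, -1.2]
grip_width: 0.0007
grip_force: 0.0
```

```bash
python3 - <<'E'
from rig import vision, get_obs, nets
import cv2,numpy as np
s=vision.camera("side")[:,:,::-1]
for q in("plunger_top","breaker_box"):
    print(q,[(np.round(r["centre"],4),round(r["conf"],2)) for r in nets.spot_point("side",q)[:2]])
o=get_obs();print(o["position"],o["time"])
old=cv2.imread("pics/s1.png")
a=cv2.resize(s[170:280,195:315],None,fx=5,fy=5,interpolation=cv2.INTER_CUBIC)
cv2.imwrite("pics/cmp2.png",np.hstack([old[250:500,100:400],a[250:500,100:400]]))
E
```

```text
plunger_top [(array([ 0.536 , -0.2037,  0.0518]), 0.5)]
breaker_box [(array([ 0.5092, -0.1939,  0.0047]), 0.78)]
[ 0.53233174 -0.20881534  0.10402293] 8.85
```

View pics/cmp2.png

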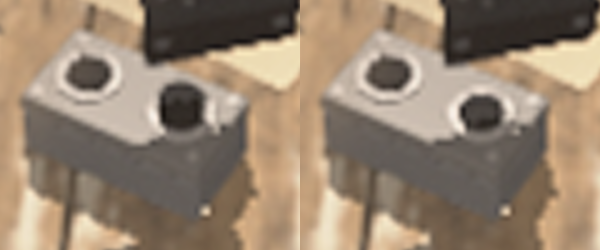

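Now the popped plunger looks the same as the home one and the net puts its top at z≈0.052, so it is home. The closed tips end about 6 mm behind the TCP. Next the rocker.

Emit:
apply_moves:
  series:
    - {"offset":[3,10,0],"rot":[0,0,0]}
    - {"offset":[6.1,21.7,0],"rot":[0,0,0]}
    - {"offset":[6.1,21.7,0],"rot":[0,0,0]}
    - {"offset":[6.1,21.7,0],"rot":[0,0,0]}
    - {"offset":[6.1,21.7,0],"rot":[0,0,0]}
    - {"offset":[6.1,21.7,0],"rot":[0,0,0]}
    - {"offset":[6.1,21.7,0],"rot":[0,0,0]}
    - {"offset":[6.1,21.7,-2],"rot":[0,0,0]}
    - {"offset":[6.1,21.7,-3],"rot":[0,0,0]}
    - {"offset":[6.1,21.7,-3.5],"rot":[0,0,0]}
    - {"offset":[6.1,21.7,-4],"rot":[0,0,0]}
    - {"offset":[6.1,21.7,-4.4],"rot":[0,0,0]}
    - {"offset":[6.1,21.7,-4.7],"rot":[0,0,0]}
    - {"offset":[6.1,21.7,-4.7],"rot":[0,0,0]}

```text
time: 10.25
position: [0.5953, 0.0071, 0.0588]
tool_rot: [0.989, 0.148, 0.001, 0.0]
ft_force: [0.8, 0.1, 1.5]
grip_width: 0.0008
grip_force: 0.3
```

Contact starts here; I press on in small steps.

Emit:
apply_moves:
  series:
    - {"offset":[0,0,-0.2],"rot":[0,0,0]}
    - {"offset":[0,0,-0.4],"rot":[0,0,0]}
    - {"offset":[0,0,-0.6],"rot":[0,0,0]}
    - {"offset":[0,0,-0.7],"rot":[0,0,0]}
    - {"offset":[0,0,-0.8],"rot":[0,0,0]}
    - {"offset":[0,0,-0.8],"rot":[0,0,0]}

```text
time: 10.85
position: [0.5945, 0.0078, 0.0506]
tool_rot: [0.989, 0.148, 0.0, -0.0]
ft_force: [1.0, -0.6, 3.3]
grip_width: 0.0003
grip_force: 1.9
```

Emit:
apply_moves:
  series:
    - {"offset":[0,0,-0.1],"rot":[0,0,0]}
    - {"offset":[0,0,-0.2],"rot":[0,0,0]}
    - {"offset":[0,0,-0.3],"rot":[0,0,0]}
    - {"offset":[0,0,-0.3],"rot":[0,0,0]}

```text
time: 11.25
position: [0.5947, 0.0077, 0.0499]
tool_rot: [0.989, 0.148, 0.001, 0.0]
ft_force: [-2.0, -0.5, 16.7]
grip_width: 0.0005
grip_force: 8.9
```

The rocker hit its hard stop at the expected height. I lift and move above the run key.

Emit:
apply_moves:
  series:
    - {"offset":[0,0,4],"rot":[0,0,0]}
    - {"offset":[0,0,6],"rot":[0,0,0]}
    - {"offset":[-11.3,20.5,6],"rot":[0,0,0]}
    - {"offset":[-11.3,20.5,6],"rot":[0,0,0]}
    - {"offset":[-11.3,20.5,6],"rot":[0,0,0]}
    - {"offset":[-11.3,20.5,6],"rot":[0,0,0]}
    - {"offset":[-11.3,20.5,6],"rot":[0,0,0]}
    - {"offset":[-11.3,20.5,6],"rot":[0,0,0]}
    - {"offset":[-11.3,20.5,6],"rot":[0,0,0]}
    - {"offset":[-11.3,20.5,6],"rot":[0,0,0]}

```text
time: 12.25
position: [0.4816, 0.2118, 0.1071]
tool_rot: [0.989, 0.148, -0.0, 0.0]
ft_force: [0.1, 0.5, -0.2]
grip_width: 0.0004
grip_force: 0.0
```

```bash
python3 - <<'E'
from rig import vision, get_obs, nets
import cv2,numpy as np
s=vision.camera("side")[:,:,::-1]
for q in("rocker_on_end","plunger_top","run_top","stop_top"):
    print(q,[(np.round(r["centre"],4),round(r["conf"],2)) for r in nets.spot_point("side",q)[:2]])
o=get_obs();print(o["position"],o["time"])
cv2.imwrite("pics/s4.png",cv2.resize(s[120:260,200:310],None,fx=4,fy=4,interpolation=cv2.INTER_CUBIC))
E
```

```text
rocker_on_end [(array([0.594 , 0.0077, 0.0549]), 0.75)]
plunger_top [(array([ 0.5062, -0.1935,  0.0022]), 0.7), (array([ 0.5312, -0.2061,  0.0483]), 0.37)]
run_top [(array([0.4819, 0.2142, 0.0594]), 0.47)]
stop_top [(array([0.5608, 0.213 , 0.0711]), 0.59)]
[0.48194543 0.21156211 0.10733494] 12.5
```

View pics/s4.png

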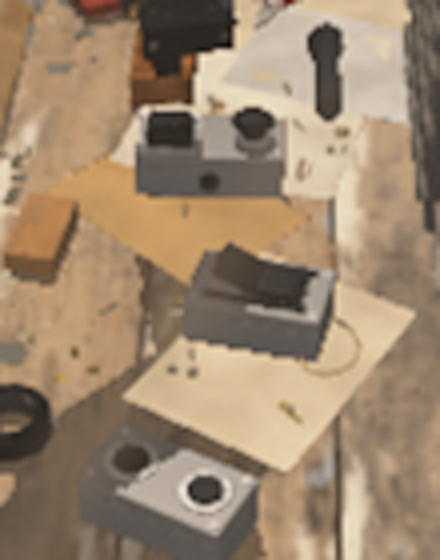

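The rocker is now level on the far half and raised on the near half (at about (230,255)). The breaker plunger is home at (207,488), and the key and stop are both up. Now I press the run key.

Emit:
apply_moves:
  series:
    - {"offset":[0,0,-3],"rot":[0,0,0]}
    - {"offset":[0,0,-4.5],"rot":[0,0,0]}
    - {"offset":[0,0,-5],"rot":[0,0,0]}
    - {"offset":[0,0,-5.3],"rot":[0,0,0]}
    - {"offset":[0,0,-5.6],"rot":[0,0,0]}
    - {"offset":[0,0,-5.8],"rot":[0,0,0]}
    - {"offset":[0,0,-6],"rot":[0,0,0]}
    - {"offset":[0,0,-6.2],"rot":[0,0,0]}
    - {"offset":[0,0,-6.2],"rot":[0,0,0]}
    - {"offset":[0,0,-6.2],"rot":[0,0,0]}

```text
time: 13.5
position: [0.4819, 0.2124, 0.0463]
tool_rot: [0.989, 0.149, 0.001, 0.0]
ft_force: [-1.1, -3.1, 6.3]
grip_width: 0.0003
grip_force: 3.3
```

Emit:
apply_moves:
  series:
    - {"offset":[0,0,-0.1],"rot":[0,0,0]}
    - {"offset":[0,0,-0.2],"rot":[0,0,0]}
    - {"offset":[0,0,-0.2],"rot":[0,0,0]}
    - {"offset":[0,0,-0.2],"rot":[0,0,0]}
    - {"offset":[0,0,-0.2],"rot":[0,0,0]}

```text
time: 14.0
position: [0.4819, 0.2124, 0.046]
tool_rot: [0.989, 0.149, 0.001, 0.0]
ft_force: [-3.5, -3.8, 20.4]
grip_width: 0.0006
grip_force: 10.1
```

The key is at its hard stop (about 20 N, TCP z 0.046 as expected), well clear of the stop. I hand the job in.

```bash
python3 -c "
from rig import hand_in, get_obs
print(get_obs()['ft_force']); print(hand_in())"
```

```text
[-3.52311355 -3.843802   20.40857322]
the job is handed in; nothing more can be done
None
```

I handed the job in at about 14 s with the breaker plunger home, the rocker fully on, and the run key held down at its stop with about 20 N; the mushroom stop and the loose things were not touched, but no verdict was returned.

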